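# Free the jammed burner head

## Robot

A 7-joint arm with a two-finger parallel gripper is mounted at the origin on the work surface. World frame = base frame: x ahead of the robot, y to its left, z up, the work surface at z = 0. Lengths are in m, angles in degrees, forces in N, time in s.
With the tool pointing down it reaches from about 0.425 to 0.875 m from the base axis. Payload 8.4 kg.
Tool frame: the origin (TCP) lies on the centre line of the jaws, within the pads' length; the fingertips stand 25 mm ahead of it and the grasp point (between the pads) lies 6 mm ahead of it; z points along the fingers, y is the line along which they close (so a half turn about z gives the same grasp; the last joint's range is limited). The gripper opens to 87 mm and grips with 3 to 60 N. Pads are 19 mm wide; open, the fingers measure 117 mm over their backs; the gripper's body (75 mm by 190 mm) begins 51 mm behind the grasp point.
Start: joints at [65.077, 19.091, 2.286, 83.961, -0.768, 76.965, -3.352], TCP at [0.214, -0.614, 0.248] pointing down, gripper open.
Joint ranges: [-147.57, 147.57], [-21.85, 119.76], [-74.77, 79.35], [14.55, 137.4], [-85.83, 265.84], [4.83, 119.75], [-152.11, 152.11]. Speed limits (degrees/s): [127.2, 127.2, 159.86, 159.86, 180, 180, 180].

## Interface

Orientations are given as [roll, pitch, yaw] about the fixed x, y, z axes, in that order (R = Rz(yaw) Ry(pitch) Rx(roll)).
In Python, from plant import r gives the robot as it stands.
- The arm moves only by the tool apply_moves, never from a script. Its argument "moves" is a list of rows, each a list of 3 entries, a list of its own where there are three numbers: the opening, from 0 (shut) to 1 (fully open), then the shift along the tool's x, y, z in shares of 100 cm (1.0 is 100 cm), then the turn, a rotation vector about the tool's x, y, z in normalised numbers (1 is 4 rad). A call has 1 to 20 rows; each row is the pose to reach, as a shift and turn from the pose commanded when the call began, along the tool's axes at that moment; what a row does not reach only later rows make up. A row lasts 1/10 s, in which the tool goes at most 50 mm and 8.59 degrees, less where a joint would pass 70% of its speed; a pose out of reach is approached as far as the arm can. A shift or turn number past 1, either way, is cut back to 1. A call with a gripper value outside its range is refused whole. The fingers move at their own pace and stop on an object; "grip_force" is the grip in N (left out, the last holds). Time passes only in rows, so rows that repeat a pose let the fingers close. It gives the time, the measured TCP pose, the force, the opening and the grip force at its end, in the units of the state.
- r.sense(): the state, without advancing time (a new reading comes with each control period).
- r.camera(name): name is "scene" or "top"; returns a dict with "img" (400x640x3 uint8, blue, green, red), "depth" (400x640 float32, m along the optical axis (not along the pixel's ray), 0 where there is no reading), "vertical_fov" (degrees; the focal length in pixels is half the picture's height over the tangent of half this angle, whatever the lens; pixels are square), "cx", "cy" (the principal point, pixels), "dist" ([k1, k2, p1, p2, k3] as OpenCV has them; the pictures are not rectified), "origin" and "orientation" of the camera in the world. Camera axes: x right, y up, looking along -z (the intrinsics and any distortion apply to the point x, -y, -z); pixel columns grow to the right and rows downward; lengths in m; the calibration is good to about 2 mm. A picture is of the moment at which its call begins.
- r.finish_job(): hands the job in; it is judged then, once.
The state is a dict: "t": time; "joints": joint angles; "dq": joint speeds; "tau": joint torques, N m; "eef_pos": TCP position; "tcp_rot": TCP orientation; "contact_force": force on the tool from outside, world axes, zero at the start; "wrist_torque": the same for the moment, N m; "finger_gap": finger opening in m; "grip_force": force on a finger pad.
Only numpy, scipy, OpenCV 4.12 (cv2) and the standard library are available. Lean on these libraries where they do the work, as an engineer would, in place of code of your own. Each camera call takes 0.05 s, during which the arm holds its last target. There are 200 camera calls.

## Task

The hob's front burner has to come apart for cleaning: first put the matches safely away, so lay the matchbox in the open drawer and slide the drawer fully shut. Then grip the jammed burner head on the front burner and, while its foot is still in the cup, rock it over to the left and then to the right (as you look from the robot), about eight degrees each way, and go on side to side until it comes free. Finish while holding it: keep it still, upright and just clear above its cup, no more than about a finger's breadth or two, without letting go, and leave everything else where it is.

Things in the scene. Friction and masses are not known exactly. Their poses are not given: they have to be found in the camera images.
- matchbox: Kitchen matchbox, a closed box 70 x 45 x 20 mm (x, y, z), about 40 g, lying flat on the worktop near the middle. Origin: centre of its underside; x along its length, z up.
- chest_drawer0 (a joint): Opening of the one drawer of the low pale wooden chest (240 mm deep, 220 wide, 90 high, fixed): 0 = shut, grows as the drawer slides out towards the robot; starts 0.11 to 0.14 m open. Slides with about 1 N and stays where it is left.
- drawer_floor (a point): Middle of the drawer's inner floor, 22 mm above the worktop; moves with the drawer. x points into the chest (shutting direction), y across, z up. The inside reaches 97 mm along x and 89 mm along y each way; walls end 46 mm, the front panel 60 mm above this floor. With the drawer open by q, only x = -0.097 to about q - 0.103 is clear of the chest's top.
- chest_drawer0_handle (a point): Grip point inside the round brass knob (28 mm across) in the middle of the drawer's front, 52 mm above the worktop; same axes as drawer_floor. The knob's flat outer face is 8 mm farther out (x = -0.008) and the drawer's front panel 35 mm farther in.
- hob: Two-burner worktop hob, fixed: white and steel box, 400 mm deep (x), 280 wide (y), top plate 70 mm above the worktop. Origin: centre of its underside; x away from the robot, y to the left as the robot sees it, z up. Front burner at x = -0.11, rear burner (with a fixed pan support and a heavy red pot, up to 200 mm above the worktop) at x = +0.10, two black control knobs on the front face.
- burner_seat (a point): Centre of the mouth of the front burner's round cup, at rim height, 88 mm above the worktop and 18 mm above the hob plate; axes as the hob's (y to the robot's left). Cup: outside 80 mm, inside 58 mm across, floor 14 mm below the rim. Two sprung steel leaves in it, at y = +0.020 and -0.020, clamp the head's foot with about 40 N each and give way outward by up to 6 mm.
- burner_head: Loose aluminium burner head with dark cap, jammed in the front cup: foot 40 mm across, 20 mm tall; above it a crown 48 mm across, 34 mm tall, with flame slots; 0.11 to 0.22 kg. Origin: centre of its underside, on the cup floor at the start (14 mm below burner_seat); z along its axis. The crown stands 6 to 40 mm above the cup's rim, free to grip all round.
- head_top (a point): Centre of the burner head's top, 54 mm above its origin. Straight up, the head resists with 25 to 40 N; leaned left or right (1 to 2.5 N m, firm grip of about 80 N) it pivots on that leaf while its other side slides up, so leaning it about 8 degrees each way in turn while easing it up by some 3 mm a time walks it out.
- spice_jar: Bystander, not to be disturbed: small terracotta jar with a wooden lid, 48 mm across, 70 mm tall, standing on top of the chest. Origin: centre of its underside.
- tin: Bystander, not to be disturbed: low round tin, 66 mm across, 50 mm tall, standing on top of the chest. Origin: centre of its underside.
- spoon: Bystander, not to be disturbed: wooden spoon, 190 mm long, lying across on the worktop in front of the hob.
- mug: Bystander, not to be disturbed: white mug, 76 mm across, 90 mm tall, on the worktop at the left. Origin: centre of its underside.
- salt_jar: Bystander, not to be disturbed: glass jar, 52 mm across, 80 mm tall, on the worktop between hob and chest. Origin: centre of its underside.
- pan_support: Bystander, not to be disturbed: the front burner's loose pan support: square grid of dark bars, 150 x 150 x 28 mm, on the worktop at the right. Origin: centre of its underside.
There are look-alikes about, which are no part of the job. There is more than one size of the matchbox; the one meant has the size given above.

How it is judged (in metres and radians):
On the way, in this order (a step that is already met when the one before it is completed fails the run):
1. the matchbox lies in the drawer, let go (x of matchbox in the frame of drawer_floor between -0.1 and 0.1 m and y of matchbox in the frame of drawer_floor between -0.092 and 0.092 m and z of matchbox in the frame of drawer_floor between -0.004 and 0.03 m and contact force between the fingers and matchbox below 0.1 N), for 0.2 s.
2. the drawer is shut with the matchbox inside (x of matchbox in the frame of drawer_floor between -0.1 and 0.1 m and y of matchbox in the frame of drawer_floor between -0.092 and 0.092 m and z of matchbox in the frame of drawer_floor between -0.004 and 0.03 m and value of joint chest_drawer0 below 0.008 m), for 0.2 s.
3. the burner head, still in its cup, is leaned to the left by 4 degrees or more (angle between burner_head's own z axis and vertical above 0.07 rad and y of head_top in the frame of burner_seat above 0.003 m and z of burner_head in the frame of burner_seat below -0.002 m), for 0.05 s.
4. the burner head, still in its cup, is leaned to the right by 4 degrees or more (angle between burner_head's own z axis and vertical above 0.07 rad and y of head_top in the frame of burner_seat below -0.003 m and z of burner_head in the frame of burner_seat below -0.002 m), for 0.05 s.
5. the burner head is out of its cup, held by the fingers alone (z of burner_head in the frame of burner_seat above 0.002 m and contact force between burner_head and hob below 0.1 N and contact force between burner_head and the fingers above 2 N), for 0.2 s.
At the end, for the whole second after the job is handed in: The matchbox lies in the drawer, the drawer is shut to within 8 mm, and the fingers alone hold the burner head still, within 15 degrees of upright, its underside 2 to 40 mm above the cup's rim and within 30 mm sideways of the cup's axis (all of step 2 and all of step 5 and z of burner_head in the frame of burner_seat below 0.04 m and horizontal distance between burner_head and burner_seat below 0.03 m and angle between burner_head's own z axis and vertical below 0.26 rad and linear speed of burner_head below 0.03 m/s and contact force between the fingers and matchbox below 0.1 N); the arm keeps its last pose, push and grip.
It fails at once if a bystander is moved by more than 30 mm (distance of any of spice_jar, tin, spoon, mug, salt_jar, pan_support from where it was at the start of the episode above 0.03 m).
It also fails if it takes over 64 s, if anything falls off the work surface, if the arm or the gripper's body presses on something with over 40 N, if the wrist force passes 120 N, or if a joint passes its speed limit or range.

## Working session

There is one attempt and no reset: what is moved stays moved. The work goes in short steps, Python scripts to look and compute and a tool call to move; the robot and the scene stay as the last step left them, time stands still between calls to the robot, and variables do not carry over. Pictures are saved under pics/ and viewed, at most 10 in all, crops included, and the job is handed in when it is done.

Besides the shell and the picture viewer there is one more tool, called as a command line: name --argument value ..., lists and objects as JSON in quotes. apply_moves: Moves the arm, as the interface text tells. Its arguments: {"type":"object","properties":{"moves":{"type":"array"},"grip_force":{"type":"number"}},"required":["moves"]}

```bash
mkdir -p pics; ls
cat > h.py <<'E'
import numpy as np, cv2
from scipy.spatial.transform import Rotation as R
from plant import r
def cam(n):
    c=r.camera(n); h,w=c['depth'].shape
    f=h/2/np.tan(np.radians(c['vertical_fov'])/2)
    c['K']=np.array([[f,0,c['cx']],[0,f,c['cy']],[0,0,1.]])
    o=np.array(c['orientation'],float)
    c['R']=R.from_euler('xyz',o,degrees=True).as_matrix() if o.shape==(3,) else o
    c['o']=np.array(c['origin']); return c
def rays(c,uv):
    p=cv2.undistortPoints(np.array(uv,float).reshape(-1,1,2),c['K'],np.array(c['dist'],float)).reshape(-1,2)
    return np.c_[p[:,0],-p[:,1],-np.ones(len(p))]@c['R'].T
def onplane(c,uv,z):
    d=rays(c,uv); return c['o']+d*((z-c['o'][2])/d[:,2])[:,None]
def cloud(c):
    v,u=np.mgrid[:400,:640]; d=rays(c,np.c_[u.ravel(),v.ravel()])
    P=c['o']+d*c['depth'].reshape(-1,1); return P.reshape(400,640,3)
E
python3 - <<'E'
from h import *
import pickle
for n in('scene','top'):
    c=cam(n); cv2.imwrite(f'pics/{n}0.png',c['img']); pickle.dump(c,open(n+'.pkl','wb'))
    print(n,c['o'],c['orientation'],c['vertical_fov'],c['cx'],c['cy'],c['dist'])
s=r.sense(); print(s)
E
```

```text
pics
scene [ 1.17521959 -0.36947353  1.11883583] [35.40393567 -0.39814904 58.98262068] 55.200465530195444 320.3352808365702 196.11987344736553 [-0.07819775  0.          0.          0.          0.        ]
top [ 0.32189828 -0.03114258  1.22151362] [ 12.11407409  -0.14711734 -85.65562714] 55.78265625498989 321.6888902637145 193.78143200628645 [-0.09121885  0.          0.          0.          0.        ]
{'t': 0.1, 'joints': array([65.07767244, 19.1279639 ,  2.28502565, 84.0040318 , -0.76803943,
       76.96501247, -3.35133249]), 'dq': array([ 0.15280274, -0.03128617, -0.09727988, -0.09814431, -0.0238329 ,
        0.03859164,  0.07067176]), 'tau': array([ 3.65780077e-03, -6.57808900e+01,  1.33905038e+00, -4.04707789e+01,
       -5.99015015e-02,  4.08045435e-02,  2.55621137e-05]), 'eef_pos': array([ 0.21403068, -0.61335933,  0.24676217]), 'tcp_rot': array([-1.79918411e+02,  5.35675523e-03,  1.92377025e+01]), 'contact_force': array([ 0.34111535,  0.37653588, -0.10811957]), 'wrist_torque': array([ 0.0246169 ,  0.01747042, -0.00741131]), 'grip_force': 0.0, 'finger_gap': 0.08706254022973901}
```

View pics/scene0.png

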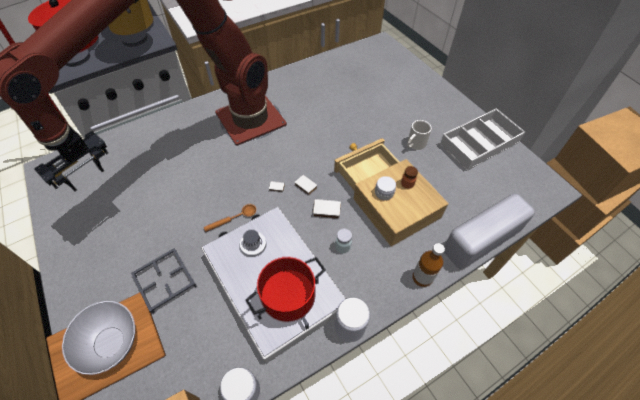

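View pics/top0.png

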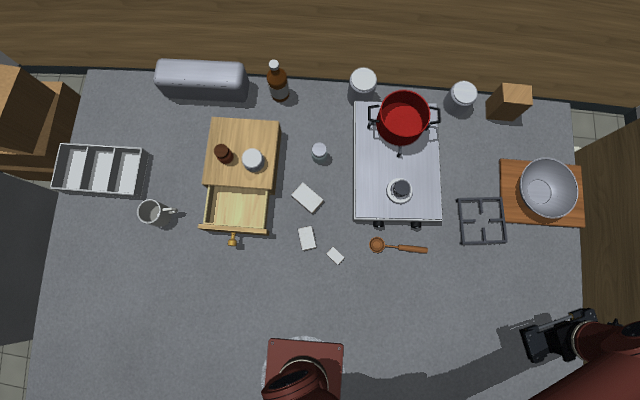

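In the top view (scene view in brackets) there are three white matchbox look-alikes: big (307,198) [(327,208)], middle (307,238) [(306,184)] and small (336,256) [(277,186)]. The drawer is open at (237,208), its knob is at (233,239), and the burner head is at (400,188) [(251,238)]. I'll measure sizes and heights next.

```bash
cat > m.py <<'E'
from h import *
import pickle
C={n:pickle.load(open(n+'.pkl','rb')) for n in('scene','top')}
def tri(a,b):
    o1,o2=C['top']['o'],C['scene']['o'];d1=rays(C['top'],[a])[0];d2=rays(C['scene'],[b])[0]
    A=np.c_[d1,-d2];s=np.linalg.lstsq(A,o2-o1,rcond=None)[0]
    p,q=o1+d1*s[0],o2+d2*s[1];return (p+q)/2,np.linalg.norm(p-q)
if __name__=='__main__':
    np.set_printoptions(precision=4,suppress=True)
    pts={'top':[(307,198),(307,238),(336,256)],'scene':[(327,208),(306,184),(277,186)]}
    cen={}
    for n in C:
        c=C[n];P=cloud(c);hsv=cv2.cvtColor(c['img'],cv2.COLOR_BGR2HSV)
        for i,(u,v) in enumerate(pts[n]):
            m=((hsv[...,2]>170)&(hsv[...,1]<60)).astype(np.uint8)
            k,l,st,ce=cv2.connectedComponentsWithStats(m)
            j=l[v,u];mm=l==j;z=np.median(P[mm][:,2])
            cs,_=cv2.findContours(mm.astype(np.uint8),0,1);q=max(cs,key=cv2.contourArea).reshape(-1,2)
            w=onplane(c,q,z);(cx,cy),(a,b),an=cv2.minAreaRect((w[:,:2]*1000).astype(np.float32))
            cen[n,i]=ce[j];print(n,i,st[j],ce[j],'depth z',z,'c',cx,cy,'size',a,b,'ang',an)
    for i in range(3):print(i,tri(cen['top',i],cen['scene',i]))
    t=C['top']['img'];a=cv2.resize(t[160:270,180:360],None,fx=4.4,fy=4.4,interpolation=2)
    cv2.imwrite('pics/c1.png',a[:484,:792])
    s=C['scene']['img'];b=cv2.resize(s[130:230,230:360],None,fx=3,fy=3,interpolation=2)
    b2=cv2.resize(s[215:275,205:300],None,fx=4,fy=4,interpolation=2)
    b3=cv2.resize(t[165:230,350:450],None,fx=4,fy=4,interpolation=2)
    v=np.zeros((600,800,3),np.uint8);v[:300,:390]=b;v[:240,400:780]=b2;v[310:570,:400]=b3
    b4=cv2.resize(s[135:185,330:420],None,fx=4,fy=4,interpolation=2);v[310:510,410:770]=b4
    cv2.imwrite('pics/c2.png',v)
    # clouds
    for n in C:
        P=cloud(C[n]);print(n,'knob px depth',P[239 if n=='top' else 147,233 if n=='top' else 353],'head',P[188,400] if n=='top' else P[235,250])
        Q=P[180:200,390:412] if n=='top' else P[228:252,236:266]
        Q=Q.reshape(-1,3);Q=Q[Q[:,2]>.112];print('head top',len(Q),Q.min(0),Q.max(0),np.median(Q,0))
E
python3 m.py
```

```text
scene 0 [314 199  27  16 385] [326.6805 206.5818] depth z 0.025492062229379497 c 561.7095336914062 33.15229034423828 size 91.88385009765625 60.37404251098633 ang 53.0655517578125
scene 1 [295 175  22  17 209] [305.6172 182.866 ] depth z 0.019332013030735062 c 431.1582336425781 24.558067321777344 size 72.74441528320312 47.009674072265625 ang 16.778345108032227
scene 2 [268 181  16   9 114] [276.0439 185.0965] depth z 0.013826615009325915 c 381.8772888183594 -71.14766693115234 size 52.57073974609375 35.48179626464844 ang 50.371315002441406
top 0 [292 183  31  29 458] [306.8144 196.8799] depth z 0.026235152259557526 c 564.5465087890625 32.48811340332031 size 87.6390609741211 55.65925979614258 ang 53.251583099365234
top 1 [298 226  18  24 291] [306.3024 237.4639] depth z 0.02071071465029939 c 434.1622619628906 23.472187042236328 size 67.97705078125 43.06621170043945 ang 17.102794647216797
top 2 [327 247  17  18 151] [334.9205 255.1987] depth z 0.014951267619201847 c 385.03173828125 -71.09233856201172 size 48.623695373535156 31.40752601623535 ang 52.292545318603516
0 (array([0.5637, 0.0323, 0.0283]), np.float64(0.00021799664373828236))
1 (array([0.4338, 0.0232, 0.0223]), np.float64(8.543072241252131e-05))
2 (array([ 0.3852, -0.0715,  0.0178]), np.float64(0.0005037621185687428))
scene knob px depth [0.4036 0.2458 0.0608] head [ 0.5922 -0.2536  0.132 ]
head top 212 [ 0.5714 -0.3695  0.1132] [ 1.1752 -0.23    1.1188] [ 0.5988 -0.2555  0.1285]
top knob px depth [0.4076 0.2462 0.0614] head [ 0.5908 -0.2471  0.1311]
head top 217 [ 0.3219 -0.2779  0.1123] [ 0.6179 -0.0311  1.2215] [ 0.5936 -0.2526  0.1282]
```

View pics/c1.png

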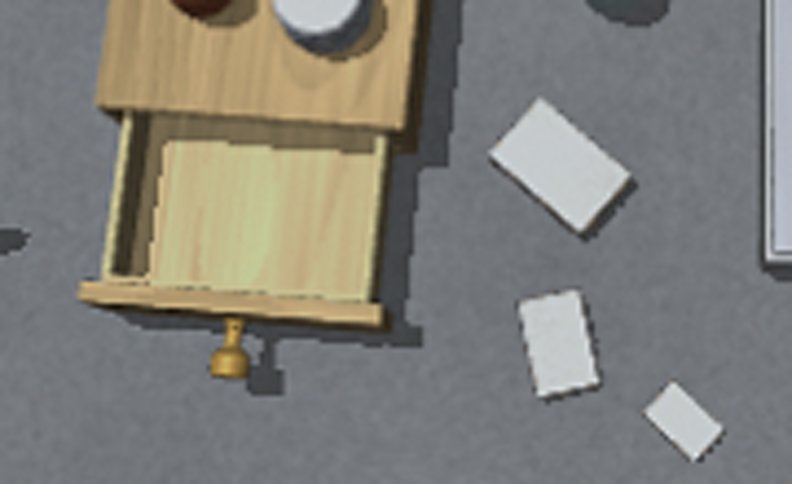

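View pics/c2.png

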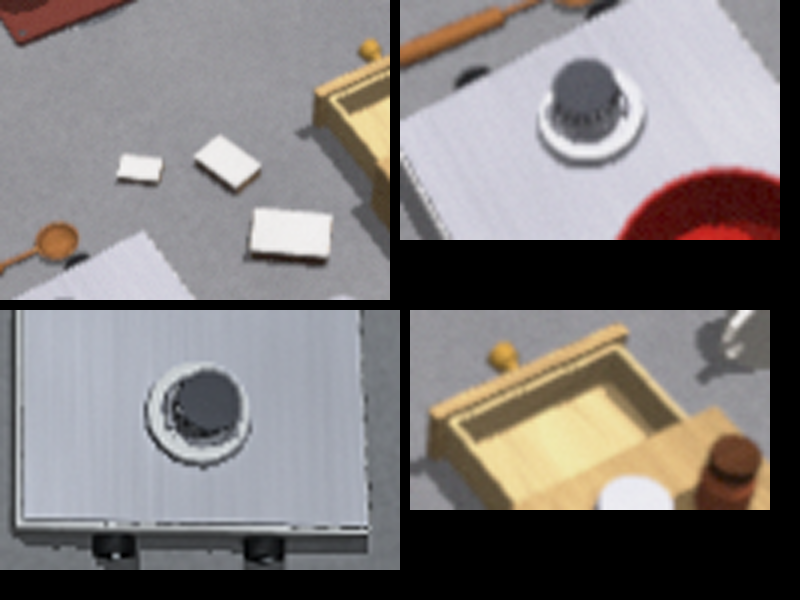

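The two-view size check picks box 1, the middle one at top (307,238): 70×45 mm, top at z≈0.021, centre (0.433, 0.024), long axis at about 17°. The crops agree: the big one is about 90×58 mm and the small one about 50×33 mm. Next I'll measure the drawer and burner geometry.

```bash
cat > m2.py <<'E'
from m import *
np.set_printoptions(precision=4,suppress=True)
def rect(P,name):
    (c,s,a)=cv2.minAreaRect((P[:,:2]*1000).astype(np.float32));print(name,len(P),np.round(c,1),np.round(s,1),round(a,1))
for n in C:
    c=C[n];P=cloud(c);hsv=cv2.cvtColor(c['img'],cv2.COLOR_BGR2HSV);H,S,V=[hsv[...,i] for i in range(3)]
    x,y,z=P[...,0],P[...,1],P[...,2];print('==',n)
    box=(x>.3)&(x<.85)&(y>.08)&(y<.42)
    rect(P[box&(z>.084)&(z<.097)],'chest top')
    rect(P[box&(abs(z-.022)<.006)&(x<.6)&(S>60)],'drawer floor')
    rect(P[box&(abs(z-.082)<.005)&(x<.56)],'front panel top')
    k=box&(x<.43)&(z>.035)&(z<.075)&(S>100);rect(P[k],'knob');print(P[k].min(0),P[k].max(0),np.median(P[k],0), np.argwhere(k).mean(0)[::-1])
    hb=(x>.4)&(x<1.0)&(y<-.05)&(y>-.48)
    rect(P[hb&(abs(z-.07)<.007)&(S<60)],'hob top')
    hp=hb&(x<.7)&(z>.12)&(z<.14)&(V<130);k,l,st,ce=cv2.connectedComponentsWithStats(hp.astype(np.uint8));j=1+np.argmax(st[1:,4])
    Q=P[l==j];rect(Q,'cap');print(Q.mean(0),ce[j]);c['cap']=ce[j]
    cm=hb&(x<.7)&(abs(z-.088)<.006)&(V>150);rect(P[cm],'rim');print('rimz',np.median(z[cm]))
    g=cv2.cvtColor(c['img'],cv2.COLOR_BGR2GRAY)
print('cap tri',tri(C['top']['cap'],C['scene']['cap']))
# hob & chest edge directions via line fit of front edges in top view by rays
E
python3 m2.py
python3 - <<'E'
from h import *
s=r.sense();print(s['eef_pos'],s['tcp_rot'])
T=R.from_euler('xyz',s['tcp_rot'],degrees=True)
for p in [(.42,-.35,.25),(.433,.024,.15)]: print(T.inv().apply(np.array(p)-s['eef_pos'])*100)
E
```

```text
== scene
chest top 2942 [679.9 251.5] [227.9 224.7] 0.2
drawer floor 727 [521.6 241.7] [200.3 155.9] 87.7
front panel top 97 [440.8 249.8] [ 13.6 211.2] 0.1
knob 43 [399.1 247.9] [24.3 31.8] 71.3
[0.3869 0.2347 0.0492] [0.418  0.2617 0.0691] [0.4016 0.2473 0.0596] [353.2326 146.6744]
hob top 7558 [ 743.6 -271.9] [345.7 481.3] 89.7
cap 178 [ 595.6 -254.5] [44.4 43.9] 2.5
[ 0.5971 -0.2541  0.1285] [250.7135 236.9326]
rim 179 [ 599.8 -254.9] [78.  66.6] 78.0
rimz 0.08869368155274149
== top
chest top 3998 [681.2 251.6] [222.2 226.3] 89.8
drawer floor 1970 [510.  241.3] [157.4 200.6] 0.3
front panel top 222 [438.5 250.1] [ 14.9 211.1] 0.3
knob 78 [408.7 250.9] [41.1 22.2] 5.8
[0.3883 0.2381 0.0529] [0.4298 0.2606 0.0704] [0.4036 0.2487 0.0615] [232.0769 239.4615]
hob top 7259 [ 732.3 -285.7] [449.3 398.8] 2.9
cap 197 [ 593.9 -253.3] [44.8 46. ] 11.1
[ 0.594  -0.2527  0.1281] [401.6853 187.3249]
rim 189 [ 596.6 -254.4] [78.1 77.2] 68.7
rimz 0.0883913183738434
cap tri (array([ 0.5949, -0.2536,  0.1244]), np.float64(0.0002346331105400642))
[ 0.21403068 -0.61335933  0.24676217] [-1.79918411e+02  5.35675523e-03  1.92377025e+01]
[ 28.12413806 -18.07933307  -0.30066773]
[ 41.67533207 -52.94830012   9.74772905]
```

Every measured point fits the text: cap at z≈0.126 (0.128 expected), rim 0.088, chest centre (0.681, 0.251) with yaw≈0°, knob face at x≈0.388, y≈0.249 and drawer open by about 0.128. Going above the matchbox.

Units first: shifts go in shares of 100 cm and turns go in shares of 4 rad. So -53 cm / 100 = -0.53, 41.7 cm / 100 = 0.417, 0.039 rad / 4 = 0.0098.

apply_moves --moves '[[1, [0.28, -0.18, 0], [0, 0, 0.0098]], [1, [0.28, -0.18, 0], [0, 0, 0.0098]], [1, [0.28, -0.18, 0], [0, 0, 0.0098]], [1, [0.28, -0.18, 0], [0, 0, 0.0098]], [1, [0.28, -0.18, 0], [0, 0, 0.0098]], [1, [0.28, -0.18, 0], [0, 0, 0.0098]], [1, [0.28, -0.18, 0], [0, 0, 0.0098]], [1, [0.417, -0.53, 0.097], [0, 0, 0.0098]], [1, [0.417, -0.53, 0.097], [0, 0, 0.0098]], [1, [0.417, -0.53, 0.097], [0, 0, 0.0098]], [1, [0.417, -0.53, 0.097], [0, 0, 0.0098]], [1, [0.417, -0.53, 0.097], [0, 0, 0.0098]], [1, [0.417, -0.53, 0.097], [0, 0, 0.0098]], [1, [0.417, -0.53, 0.097], [0, 0, 0.0098]], [1, [0.417, -0.53, 0.097], [0, 0, 0.0098]], [1, [0.417, -0.53, 0.097], [0, 0, 0.0098]], [1, [0.417, -0.53, 0.097], [0, 0, 0.0098]], [1, [0.417, -0.53, 0.097], [0, 0, 0.0098]]]' --grip_force 20

```text
t: 1.9
eef_pos: [0.4333, 0.023, 0.1506]
tcp_rot: [180.0, 0.0, 16.9]
contact_force: [-0.6, 0.1, -0.4]
finger_gap: 0.0872
grip_force: 0.0
```

apply_moves --moves '[[1, [0, 0, 0.05], [0, 0, 0]], [1, [0, 0, 0.09], [0, 0, 0]], [1, [0, 0, 0.121], [0, 0, 0]], [1, [0, 0, 0.121], [0, 0, 0]], [0.3, [0, 0, 0.121], [0, 0, 0]], [0.3, [0, 0, 0.121], [0, 0, 0]], [0.3, [0, 0, 0.121], [0, 0, 0]], [0.3, [0, 0, 0.121], [0, 0, 0]], [0.3, [0, 0, 0.121], [0, 0, 0]], [0.3, [0, 0, 0.121], [0, 0, 0]], [0.3, [0, 0, 0.121], [0, 0, 0]], [0.3, [0, 0, 0.121], [0, 0, 0]]]' --grip_force 15

```text
t: 3.1
eef_pos: [0.4333, 0.0241, 0.0297]
tcp_rot: [180.0, -0.0, 17.0]
contact_force: [-0.1, -0.0, 3.0]
finger_gap: 0.0451
grip_force: 15.0
```

Converted, -19.5 cm / 100 = -0.195, -16 cm / 100 = -0.16, 0.297 rad / 4 = 0.0743.

apply_moves --moves '[[0.3, [0, 0, -0.05], [0, 0, 0]], [0.3, [0, 0, -0.1], [0, 0, 0]], [0.3, [0, 0, -0.12], [0, 0, 0]], [0.3, [0.03, -0.04, -0.12], [0, 0, 0.025]], [0.3, [0.06, -0.08, -0.12], [0, 0, 0.05]], [0.3, [0.09, -0.12, -0.12], [0, 0, 0.0743]], [0.3, [0.12, -0.16, -0.12], [0, 0, 0.0743]], [0.3, [0.135, -0.195, -0.12], [0, 0, 0.0743]], [0.3, [0.135, -0.195, -0.12], [0, 0, 0.0743]], [0.3, [0.135, -0.195, -0.12], [0, 0, 0.0743]]]'

```text
t: 4.1
eef_pos: [0.5047, 0.2513, 0.149]
tcp_rot: [-180.0, 0.1, 0.1]
contact_force: [0.2, -0.8, -1.0]
finger_gap: 0.0447
grip_force: 15.0
```

Run:
```python
from h import *
c=cam('scene');cv2.imwrite('pics/s2.png',cv2.resize(c['img'][80:250,240:470],None,fx=3,fy=3))
```

```text
(no output)
```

View pics/s2.png

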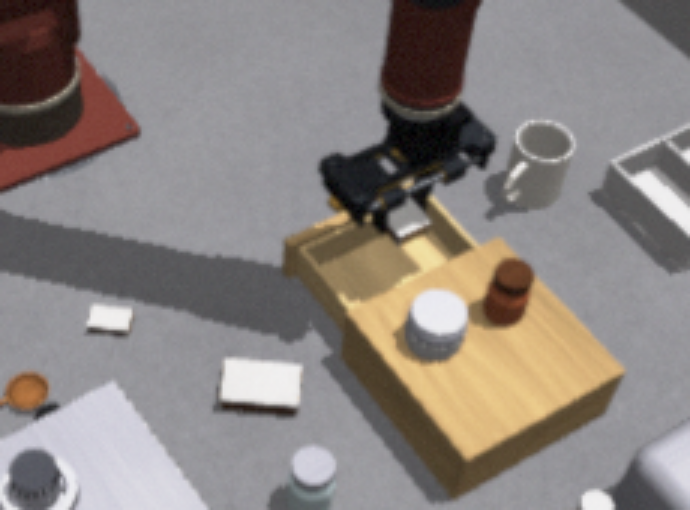

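The crop shows the box held level in the jaws at (405,218) over the open drawer, with mug, tin and jar all clear. Lowering it and releasing.

Converted, 9.4 cm / 100 = 0.094, 8 cm / 100 = 0.08.

apply_moves --moves '[[0.3, [0, 0, 0.04], [0, 0, 0]], [0.3, [0, 0, 0.08], [0, 0, 0]], [0.3, [0, 0, 0.094], [0, 0, 0]], [0.3, [0, 0, 0.094], [0, 0, 0]], [0.8, [0, 0, 0.094], [0, 0, 0]], [0.8, [0, 0, 0.094], [0, 0, 0]], [0.8, [0, 0, 0.094], [0, 0, 0]], [0.8, [0, 0, 0.094], [0, 0, 0]], [0.8, [0, 0, 0.04], [0, 0, 0]], [0.8, [0, 0, -0.01], [0, 0, 0]], [0.8, [0, 0, -0.01], [0, 0, 0]]]'

```text
t: 5.25
eef_pos: [0.508, 0.2523, 0.1664]
tcp_rot: [-179.8, -0.5, 0.0]
contact_force: [0.4, 0.9, 0.6]
finger_gap: 0.0694
grip_force: 0.0
```

Converted, -15 cm / 100 = -0.15, 10.4 cm / 100 = 0.104.

apply_moves --moves '[[0, [-0.05, 0, 0], [0, 0, 0]], [0, [-0.1, 0, 0], [0, 0, 0]], [0, [-0.15, 0, 0], [0, 0, 0]], [0, [-0.15, 0, 0], [0, 0, 0]], [0, [-0.15, 0, 0], [0, 0, 0]], [0, [-0.15, 0, 0.05], [0, 0, 0]], [0, [-0.15, 0, 0.104], [0, 0, 0]], [0, [-0.15, 0, 0.104], [0, 0, 0]], [0, [-0.15, 0, 0.104], [0, 0, 0]]]'

```text
t: 6.15
eef_pos: [0.3552, 0.2503, 0.0554]
tcp_rot: [-180.0, 0.2, -0.0]
contact_force: [0.8, 0.1, 0.8]
finger_gap: 0.0059
grip_force: 0.0
```

Run:
```python
from h import *
print(r.sense()['eef_pos'],r.sense()['contact_force'])
a=cam('scene');b=cam('top')
v=np.zeros((600,800,3),np.uint8)
v[:320,:480]=cv2.resize(a['img'][110:190,310:430],None,fx=4,fy=4)
v[:480,480:]=cv2.resize(b['img'][110:270,180:287],None,fx=3,fy=3)[:480,:320]
cv2.imwrite('pics/s3.png',v)
```

```text
[0.35515396 0.25028009 0.05544529] [0.81993966 0.09139043 0.76589619]
```

View pics/s3.png

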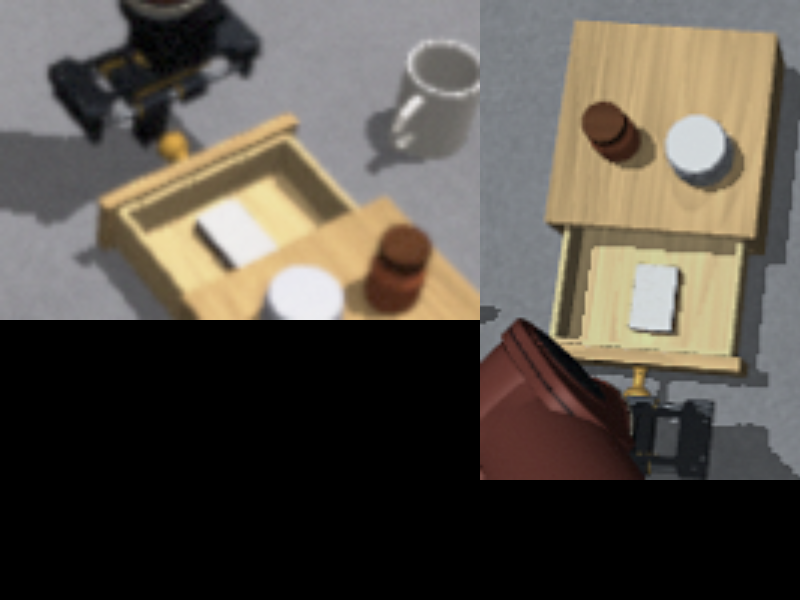

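The matchbox lies flat in the drawer (crop (237,235) scene, (655,298) top), and the closed fingers stand in front of the knob. Pushing the drawer shut.

Converted, 14 cm / 100 = 0.14, 1.5 cm / 100 = 0.015.

apply_moves --moves '[[0, [0.015, 0, 0], [0, 0, 0]], [0, [0.025, 0, 0], [0, 0, 0]], [0, [0.035, 0, 0], [0, 0, 0]], [0, [0.045, 0, 0], [0, 0, 0]], [0, [0.055, 0, 0], [0, 0, 0]], [0, [0.065, 0, 0], [0, 0, 0]], [0, [0.075, 0, 0], [0, 0, 0]], [0, [0.085, 0, 0], [0, 0, 0]], [0, [0.095, 0, 0], [0, 0, 0]], [0, [0.105, 0, 0], [0, 0, 0]], [0, [0.115, 0, 0], [0, 0, 0]], [0, [0.125, 0, 0], [0, 0, 0]], [0, [0.133, 0, 0], [0, 0, 0]], [0, [0.14, 0, 0], [0, 0, 0]], [0, [0.14, 0, 0], [0, 0, 0]]]'

```text
t: 7.75
eef_pos: [0.4962, 0.2501, 0.0555]
tcp_rot: [-180.0, -0.0, -0.1]
contact_force: [-0.5, 0.0, -0.1]
finger_gap: 0.0005
grip_force: 0.0
```

```bash
cat > d.py <<'E'
from h import *
c=cam('scene');P=cloud(c);x,y,z=np.moveaxis(P,2,0)
k=(x>.42)&(x<.6)&(y>.15)&(y<.36)&(abs(z-.082)<.006)
S=cv2.cvtColor(c['img'],cv2.COLOR_BGR2HSV)[...,1]
k&=S>60
print('panel top',k.sum(),np.median(x[k]),np.percentile(x[k],[5,95]));s=r.sense();print(s['eef_pos'],s['contact_force'])
k=(y>.14)&(y<.36)&(abs(z-.09)<.004)&(x>.5)&(S>60);print('chest front',np.percentile(x[k],[.5,2,98,99.5]))
E
python3 d.py
```

```text
panel top 151 0.5698579891104183 [0.55571811 0.59328367]
[0.49570942 0.25020217 0.05553571] [-0.11403082  0.74659134 -0.17230055]
chest front [0.56890951 0.57195208 0.79122359 1.38178429]
```

apply_moves --moves '[[0, [0.003, 0, 0], [0, 0, 0]], [0, [0.006, 0, 0], [0, 0, 0]], [0, [0.008, 0, 0], [0, 0, 0]], [0, [0.01, 0, 0], [0, 0, 0]], [0, [0.01, 0, 0], [0, 0, 0]]]'

```text
t: 8.3
eef_pos: [0.4973, 0.2505, 0.055]
tcp_rot: [179.7, 0.8, 0.2]
contact_force: [-34.4, -7.0, 28.2]
finger_gap: 0.0004
grip_force: 17.4
```

```bash
python3 d.py
```

```text
panel top 153 0.5721951202329018 [0.55490369 0.59656695]
[0.49732964 0.2504704  0.05501463] [-35.02370628  -6.19592079  27.73278718]
chest front [0.5689476  0.57208079 0.79186284 1.38166833]
```

Converted, 50.4 cm / 100 = 0.504, 48 cm / 100 = 0.48.

apply_moves --moves '[[0, [-0.03, 0, 0], [0, 0, 0]], [0, [-0.07, 0, 0], [0, 0, 0]], [0, [-0.07, 0, -0.05], [0, 0, 0]], [0, [-0.07, 0.04, -0.1], [0, 0, 0]], [0.7, [-0.07, 0.09, -0.15], [0, 0, 0]], [0.9, [-0.06, 0.14, -0.16], [0, 0, 0]], [0.9, [-0.04, 0.19, -0.16], [0, 0, 0]], [0.9, [-0.02, 0.24, -0.16], [0, 0, 0]], [0.9, [0, 0.29, -0.16], [0, 0, 0]], [0.9, [0.02, 0.34, -0.16], [0, 0, 0]], [0.9, [0.04, 0.39, -0.16], [0, 0, 0]], [0.9, [0.06, 0.44, -0.16], [0, 0, 0]], [0.9, [0.08, 0.48, -0.16], [0, 0, 0]], [0.9, [0.09, 0.504, -0.16], [0, 0, 0]], [0.9, [0.09, 0.504, -0.16], [0, 0, 0]], [0.9, [0.09, 0.504, -0.16], [0, 0, 0]]]'

```text
t: 9.95
eef_pos: [0.5951, -0.2583, 0.2146]
tcp_rot: [180.0, 0.0, -0.3]
contact_force: [-1.3, 0.8, -0.3]
finger_gap: 0.0773
grip_force: 0.0
```

Run:
```python
from h import *
for n in('scene','top'):
    c=cam(n);P=cloud(c);x,y,z=np.moveaxis(P,2,0);S=cv2.cvtColor(c['img'],cv2.COLOR_BGR2HSV)[...,1]
    k=(x>.4)&(x<.56)&(y>.2)&(y<.3)&(z>.035)&(z<.075)&(S>100)
    print(n,'knob',k.sum(),P[k].min(0),P[k].max(0))
    k=(x>.5)&(x<.6)&(y>.14)&(y<.36)&(abs(z-.08)<.018)&(S>50);Q=P[k]
    print('edge',np.percentile(Q[:,0],[1,5]))
    if n=='scene':a=c
    else:b=c
print(r.sense()['eef_pos'])
v=np.zeros((600,800,3),np.uint8)
v[:300,:480]=cv2.resize(a['img'][110:210,310:470],None,fx=3,fy=3)
v[:300,480:]=cv2.resize(b['img'][110:210,180:287],None,fx=3,fy=3)[:,:320]
v[300:,:450]=cv2.resize(a['img'][180:280,190:340],None,fx=3,fy=3)
v[300:,450:]=cv2.resize(b['img'][130:230,330:447],None,fx=3,fy=3)[:,:350]
cv2.imwrite('pics/s4.png',v)
```

```text
scene knob 47 [0.51033484 0.20082738 0.05089474] [0.55751359 0.25929031 0.07479468]
edge [0.52127509 0.55434213]
top knob 89 [0.51020521 0.20377504 0.0353733 ] [0.55505505 0.29148886 0.07149719]
edge [0.5169358 0.5537083]
[ 0.59515147 -0.25343228  0.21522544]
```

View pics/s4.png

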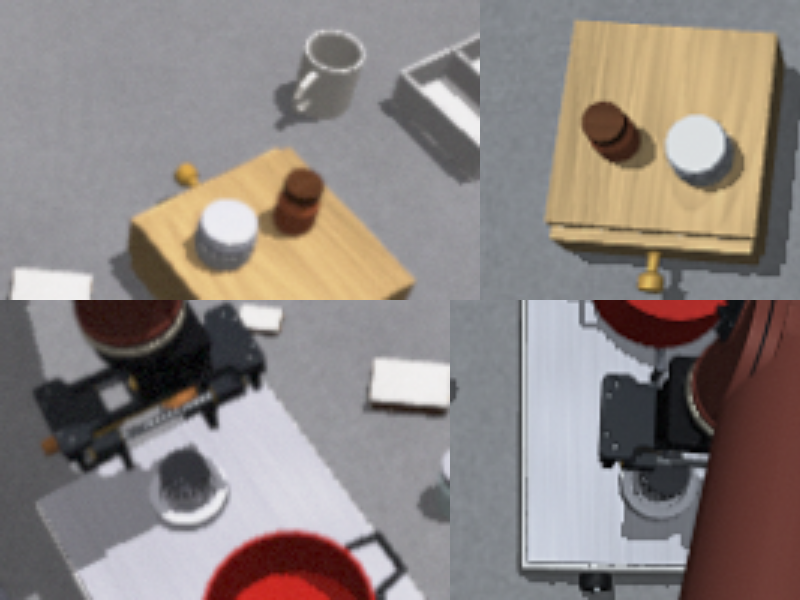

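The drawer is shut: panel against the chest, knob face at x≈0.511 against about 0.51 expected. Bystanders are unmoved, and the jaws straddle the head (185,465 in the crop). Lowering and gripping.

Converted, 9.4 cm / 100 = 0.094, 7 cm / 100 = 0.07.

apply_moves --moves '[[1, [0, 0, 0.04], [0, 0, 0]], [1, [0, 0, 0.07], [0, 0, 0]], [1, [0, 0, 0.094], [0, 0, 0]], [1, [0, 0, 0.094], [0, 0, 0]], [1, [0, 0, 0.094], [0, 0, 0]], [0.3, [0, 0, 0.094], [0, 0, 0]], [0.3, [0, 0, 0.094], [0, 0, 0]], [0.3, [0, 0, 0.094], [0, 0, 0]], [0.3, [0, 0, 0.094], [0, 0, 0]], [0.3, [0, 0, 0.094], [0, 0, 0]], [0.3, [0, 0, 0.094], [0, 0, 0]], [0.3, [0, 0, 0.094], [0, 0, 0]]]' --grip_force 60

```text
t: 11.25
eef_pos: [0.5953, -0.2538, 0.1216]
tcp_rot: [-180.0, -0.0, -0.0]
contact_force: [-0.2, -0.1, 1.8]
finger_gap: 0.0469
grip_force: 60.0
```

Run:
```python
from h import *
s=r.sense()
for k in('t','eef_pos','tcp_rot','contact_force','wrist_torque','finger_gap','grip_force'):print(k,s[k])
```

```text
t 11.25
eef_pos [ 0.59525909 -0.25380556  0.12164594]
tcp_rot [-1.79987402e+02 -1.57580684e-03 -1.09662933e-02]
contact_force [-0.17793479 -0.05016983  1.76113474]
wrist_torque [0.15943975 0.10655965 0.00089454]
finger_gap 0.04688789625093377
grip_force 59.99982437118888
```

Converted, -0.7 cm / 100 = -0.007, -0.26 cm / 100 = -0.0026, -0.157 rad / 4 = -0.0393.

apply_moves --moves '[[0.3, [0, -0.002, -0.0008], [-0.011, 0, 0]], [0.3, [0, -0.004, -0.0016], [-0.0218, 0, 0]], [0.3, [0, -0.0055, -0.0021], [-0.0305, 0, 0]], [0.3, [0, -0.007, -0.0026], [-0.0393, 0, 0]], [0.3, [0, -0.007, -0.0026], [-0.0393, 0, 0]]]'

```text
t: 11.75
eef_pos: [0.5953, -0.2466, 0.1246]
tcp_rot: [170.9, 0.0, 0.1]
contact_force: [-1.4, -1.4, 2.6]
finger_gap: 0.0467
grip_force: 60.0
```

```bash
cat > st.py <<'E'
from h import *
np.set_printoptions(precision=4,suppress=True)
s=r.sense()
for k in('eef_pos','tcp_rot','contact_force','wrist_torque','finger_gap','grip_force'):print(k,s[k])
# head: dark cap pixels between the fingers, scene view
c=cam('scene');P=cloud(c);x,y,z=np.moveaxis(P,2,0);V=c['img'].max(2)
k=(np.hypot(x-.596,y+.254)<.045)&(z>.092)&(z<.17)&(V<130)
k2=(np.hypot(x-.596,y+.254)<.022)&(z>.075)&(z<.11)
print(k.sum(),np.median(P[k],0))
b=cam('top')
v=np.zeros((600,800,3),np.uint8)
v[:400,:400]=cv2.resize(c['img'][190:270,210:290],None,fx=5,fy=5)
v[:400,400:]=cv2.resize(b['img'][150:230,365:445],None,fx=5,fy=5)
import sys
if len(sys.argv)>1:cv2.imwrite('pics/'+sys.argv[1]+'.png',v[:400])
E
python3 st.py lean1
```

```text
eef_pos [ 0.5953 -0.2466  0.1246]
tcp_rot [170.8901   0.0136   0.0802]
contact_force [-1.4264 -1.4285  2.6394]
wrist_torque [-0.7916  0.291  -0.0406]
finger_gap 0.04665414541715007
grip_force 60.045666540490856
227 [ 0.6066 -0.2456  0.1274]
```

View pics/lean1.png

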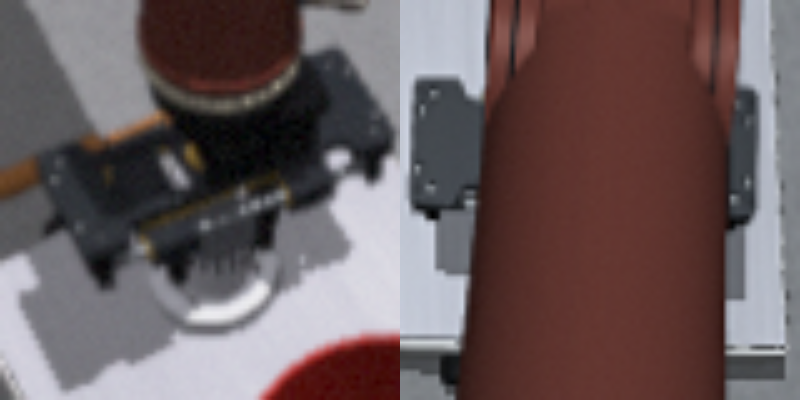

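Measured: the tool is tilted 9.1° to the left. In the crop the crown (235,255) leans with the jaws in the cup. Now lean right, rising by 3 mm.

Converted, 1.43 cm / 100 = 0.0143, -0.08 cm / 100 = -0.0008, 0.314 rad / 4 = 0.0785.

apply_moves --moves '[[0.3, [0, 0.0035, 0.0005], [0.0198, 0, 0]], [0.3, [0, 0.007, 0.0007], [0.0393, 0, 0]], [0.3, [0, 0.0105, 0.0002], [0.059, 0, 0]], [0.3, [0, 0.0143, -0.0008], [0.0785, 0, 0]], [0.3, [0, 0.0143, -0.0008], [0.0785, 0, 0]], [0.3, [0, 0.0143, -0.0008], [0.0785, 0, 0]]]'

```text
t: 12.45
eef_pos: [0.5953, -0.2607, 0.1273]
tcp_rot: [-170.8, -0.0, -0.1]
contact_force: [-2.0, 2.1, 4.4]
finger_gap: 0.0469
grip_force: 60.0
```

```bash
python3 st.py lean2
```

```text
eef_pos [ 0.5953 -0.2607  0.1273]
tcp_rot [-170.7929   -0.016    -0.0816]
contact_force [-2.0441  2.0792  4.3727]
wrist_torque [0.864  0.4014 0.1954]
finger_gap 0.04691320121365293
grip_force 60.02527445554733
242 [ 0.6064 -0.2619  0.1313]
```

View pics/lean2.png

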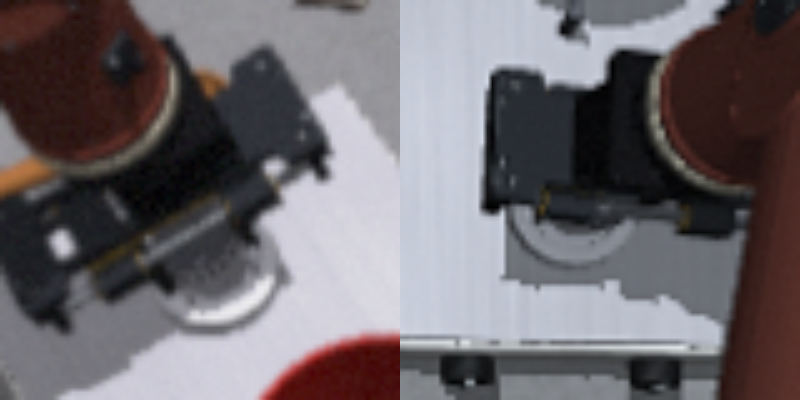

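The crop shows the jaws and crown tilted 9.2° to the right, foot still in the cup. Continuing with the next left lean, up 3 mm.

Converted, -1.43 cm / 100 = -0.0143, -0.08 cm / 100 = -0.0008, -0.314 rad / 4 = -0.0785.

apply_moves --moves '[[0.3, [0, -0.0035, 0.0005], [-0.0198, 0, 0]], [0.3, [0, -0.007, 0.0007], [-0.0393, 0, 0]], [0.3, [0, -0.0105, 0.0002], [-0.059, 0, 0]], [0.3, [0, -0.0143, -0.0008], [-0.0785, 0, 0]], [0.3, [0, -0.0143, -0.0008], [-0.0785, 0, 0]], [0.3, [0, -0.0143, -0.0008], [-0.0785, 0, 0]]]'

```text
t: 13.15
eef_pos: [0.5953, -0.2469, 0.1304]
tcp_rot: [171.0, -0.0, 0.0]
contact_force: [-0.5, 1.1, 1.7]
finger_gap: 0.0468
grip_force: 60.0
```

```bash
python3 st.py
```

```text
eef_pos [ 0.5953 -0.2469  0.1304]
tcp_rot [171.0022  -0.0039   0.0346]
contact_force [-0.4825  1.0746  1.74  ]
wrist_torque [0.0609 0.3277 0.1107]
finger_gap 0.04681794086124491
grip_force 60.01110308803618
242 [ 0.607  -0.2468  0.1317]
```

Converted, 1.42 cm / 100 = 0.0142, 1.05 cm / 100 = 0.0105, 0.314 rad / 4 = 0.0785.

apply_moves --moves '[[0.3, [0, 0.0035, 0.0005], [0.0198, 0, 0]], [0.3, [0, 0.007, 0.001], [0.0393, 0, 0]], [0.3, [0, 0.0105, 0.0007], [0.059, 0, 0]], [0.3, [0, 0.0142, 0], [0.0785, 0, 0]], [0.3, [0, 0.0142, 0], [0.0785, 0, 0]], [0.3, [0, 0.0142, 0], [0.0785, 0, 0]]]'

```text
t: 13.85
eef_pos: [0.5954, -0.2599, 0.1323]
tcp_rot: [-170.7, -0.0, -0.1]
contact_force: [-1.3, 4.1, 2.4]
finger_gap: 0.047
grip_force: 60.0
```

```bash
python3 st.py
```

```text
eef_pos [ 0.5954 -0.2599  0.1323]
tcp_rot [-170.7427   -0.0055   -0.064 ]
contact_force [-1.343   4.091   2.4017]
wrist_torque [ 1.054   0.2976 -0.0695]
finger_gap 0.04700662408736712
grip_force 60.00055189244449
247 [ 0.6066 -0.2604  0.1363]
```

Converted, -1.43 cm / 100 = -0.0143, -0.08 cm / 100 = -0.0008, -0.157 rad / 4 = -0.0393.

apply_moves --moves '[[0.3, [0, -0.0035, 0.0005], [-0.0198, 0, 0]], [0.3, [0, -0.007, 0.0007], [-0.0393, 0, 0]], [0.3, [0, -0.0105, 0.0002], [-0.059, 0, 0]], [0.3, [0, -0.0143, -0.0008], [-0.0785, 0, 0]], [0.3, [0, -0.0143, -0.0008], [-0.0785, 0, 0]]]'

```text
t: 14.45
eef_pos: [0.5981, -0.2436, 0.1375]
tcp_rot: [170.9, -0.3, 0.3]
contact_force: [4.5, 5.3, 7.8]
finger_gap: 0.047
grip_force: 60.0
```

```bash
python3 st.py
```

```text
eef_pos [ 0.5981 -0.2436  0.1375]
tcp_rot [170.9291  -0.3317   0.2695]
contact_force [4.496  5.331  7.8286]
wrist_torque [ 1.3879 -1.1124  0.0938]
finger_gap 0.04704083004392898
grip_force 60.003808652982116
255 [ 0.6098 -0.2453  0.1377]
```

Converted, -1.47 cm / 100 = -0.0147, -1.25 cm / 100 = -0.0125, 0.157 rad / 4 = 0.0393.

apply_moves --moves '[[0.3, [0, 0.0035, 0], [0.0198, 0, 0]], [0.3, [0, 0.0072, -0.001], [0.0393, 0, 0]], [0.3, [0, 0.0077, -0.004], [0.0393, 0, 0]], [0.3, [0, 0.0082, -0.007], [0.0393, 0, 0]], [0.3, [0, 0.0086, -0.01], [0.0393, 0, 0]], [0.3, [0, 0.009, -0.0125], [0.0393, 0, 0]], [0.3, [0, 0.0094, -0.0147], [0.0393, 0, 0]], [0.3, [0, 0.0094, -0.0147], [0.0393, 0, 0]], [0.3, [0, 0.0094, -0.0147], [0.0393, 0, 0]], [0.3, [0, 0.0094, -0.0147], [0.0393, 0, 0]], [0.3, [0, 0.0094, -0.0147], [0.0393, 0, 0]]]'

```text
t: 15.65
eef_pos: [0.5951, -0.2539, 0.1513]
tcp_rot: [-180.0, 0.0, -0.0]
contact_force: [0.3, -0.1, -2.3]
finger_gap: 0.0469
grip_force: 60.0
```

```bash
python3 st.py up; python3 d.py
```

```text
eef_pos [ 0.5951 -0.2539  0.1513]
tcp_rot [-179.9923    0.0167   -0.0184]
contact_force [ 0.3366 -0.1473 -2.2873]
wrist_torque [ 0.0514  0.0086 -0.0132]
finger_gap 0.04694706516874067
grip_force 59.99979140236974
257 [ 0.6069 -0.2553  0.1525]
panel top 156 0.5681198609448934 [0.55527147 0.59206507]
[ 0.59518602 -0.2539453   0.15135249] [ 0.77134337 -0.19813563 -2.91834065]
chest front [0.56842048 0.57165286 0.7920401  1.38185713]
```

View pics/up.png

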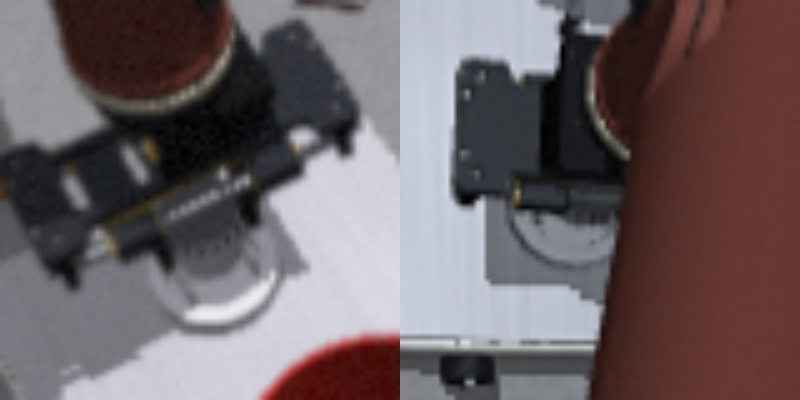

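The head hangs free: the wrist reads about 2–3 N of weight and almost no moment. The crop shows it upright in the jaws at (210,240), with the cup clear below, about 15 mm above the rim. Handing in.

```bash
python3 -c "
from plant import r
print(r.finish_job())"
```

```text
the job is handed in; nothing more can be done
None
```

The job is handed in at about 16 s. The matchbox is in the shut drawer, and the burner head was rocked free and is held upright about 15 mm above its cup; no verdict came back.

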